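# Wedge a drying mosaic panel just off its rests

### The job

The freshly glued mosaic panel must not stick to its drying board. Lift the wooden wedge (not the flat block) up and off its forked hook, lay it flat on the drying board, and push it thin end first under about the middle of the panel's front edge until that edge has just lifted off its rests: clear of them by about half a centimetre, and never as much as 15 mm. Raise the panel with the wedge alone, leave everything else as it stands, and finish while still gripping the wedge in place, with the panel resting on it.

Things in the scene. Friction and masses are not known exactly. Their poses are not given: they have to be found in the camera images.
- board: Fixed plywood drying board on the table, 320 x 270 x 20 mm. Origin: on the table below the middle of the panel's front edge. x points under the panel to its hinge (pushing direction), z up. Its flat top reaches 120 mm to -x in front of the panel, bare but for a loose white saucer (52 mm wide, 18 high) near x -68, y +100 mm, to be left alone.
- board_top (a point): Point on the drying board's top face, 20 mm above the table, below the middle of the panel's front edge; axes as the board's. The panel rests on two strips 10 mm high, 18 mm wide, at y -85 and +85 mm; between them is a free gap 10 mm high between board and panel.
- panel (a joint): Hinge of the mosaic panel (wood 180 x 200 x 16 mm, glass tiles on top, 0.45 to 0.75 kg). Hinge line 180 mm behind the front edge. Rad: 0 = lying on its rests, grows as the front edge rises (0.028 = 5 mm up). Turns freely, falls back by its weight.
- panel_edge (a point): Middle of the panel's lower front edge; at rest 30 mm above the table, 10 mm above the drying board's top. Rises with the panel.
- wedge: Loose wooden wedge, 0.14 kg. Origin: on its flat underside, below the handle. x points to the thin end. 36 mm wide, from x -40 to +85 mm; 26 mm thick from x -40 to +8, then sloping straight down to 4 mm at x +85. Handle: stem 16 x 16 mm from z 26 to 56 mm, square head 34 x 34 mm from z 56 to 100 mm. Hangs level, its head on the two prongs of a forked hook.
- wedge_grip (a point): Centre of the wedge's square head (34 x 34 x 44 mm), 78 mm above the wedge's underside: grip the head here from above. Axes as the wedge's.
- wedge_tip (a point): Middle of the wedge's thin end, at its underside, 85 mm from the handle's axis. Axes as the wedge's.
- hook_a: Fixed steel stand with a forked hook, on which the wedge hangs; may stand left or right of its twin. Origin: on the table below the hanging stem. x points to its post (centre 115 mm away, 20 mm thick); the fork opens to -x. The wedge's thin end points to the post.
- hook_a_fork (a point): Hanging place between the prongs, at their top face, 120 mm above the table; axes as the stand's. Prongs 12 mm wide, 20 apart, 8 thick, ending at x -24 mm in upturned lips 5 mm high. To free the wedge raise it 8 to 15 mm (above 22 its body meets the prongs from below), draw it level along -x by 120 mm or more, so that its thin end too is out from under the prongs, only then raise it further.
- hook_b: The twin stand, built the same as hook_a; the flat block hangs on it.
- block: Loose flat wooden block (70 x 36 mm, 26 mm thick all along, centred under its handle) with the same stem and head as the wedge, hanging on the twin hook; to be left hanging. Origin and axes as the wedge's.
Mind the look-alikes: they are no part of the job. What is shaped like the wedge but pink is not meant.

How it is judged:
By the outcome, as a careful person would: the job done as asked, in the order asked, and still so for the second after the job is handed in, while the arm keeps its last pose, push and grip.
It also fails if it takes over 51 s, if anything falls off the work surface, if the arm or the gripper's body presses on something with over 40 N, if the wrist force passes 120 N, or if a joint passes its speed limit or range.

### The arm

A 6-joint arm with a two-finger parallel gripper is mounted at the origin on the work surface. World frame = base frame: x ahead of the robot, y to its left, z up, the work surface at z = 0. Lengths are in m, angles in rad, forces in N, time in s.
With the tool pointing down it reaches from about 0.375 to 0.825 m from the base axis. Payload 5.5 kg.
Tool frame: the origin (TCP) lies at the very end of the fingers, on their centre line; the grasp point (between the pads) lies manip.hold_point_z behind it (manip.hold_point_z is the distance from the TCP to the grasp point, in m); z points along the fingers, y is the direction in which the jaws open and shut (so a half turn about z gives the same grasp; the last joint's range is limited). The gripper opens to 85 mm and grips with 20 to 120 N. Pads are 22 mm wide; open, the fingers measure 114 mm over their backs; the gripper's body (76 mm by 85 mm) begins 54 mm behind the grasp point. The pads swing forward as they close: fully open they stand 13 mm farther back than shut.
Start: joints at [-1.181, 0.314, -0.047, 1.21, 0, 1.571], TCP at [0.228, -0.555, 0.231] pointing down, gripper open.
Joint ranges: [-2.67, 2.67], [-0.69, 1.73], [-1.03, 1.25], [-2.08, 2.16], [-1.42, 1.45], [-3.14, 3.14]. Speed limits (rad/s): [2.39, 2.39, 3.01, 3.14, 3.14, 3.14].

### API

Orientations are given as a rotation vector (axis times angle).
In Python, from workcell import monitor, imaging, order, manip gives the robot as it stands.
- The arm moves only by the tool carry_out, never from a script. Its argument "deltas" is a list that holds one entry, the list of rows, each a list of 7 numbers: the turn, a rotation vector about the tool's x, y, z in degrees, then the shift along the tool's x, y, z in cm, then the gripper's target within -1 to 1 (fully open at 1, half-way at 0, shut at -1). A call has 1 to 5 rows; each row is the pose to reach, as a shift and turn from the pose measured when the call began, along the tool's axes at that moment; what a row does not reach only later rows make up. A row lasts 1/12 s, in which the tool goes at most 41.7 mm and 7.16 degrees, less where a joint would pass 70% of its speed; a pose out of reach is approached as far as the arm can. A call with a gripper value outside its range is refused whole. The fingers move at their own pace and stop on an object; "squeeze" is the grip in N (left out, the last holds). Time passes only in rows, so rows that repeat a pose let the fingers close. It gives the time, the measured TCP pose, the force and the opening at its end, in the units of the state.
- monitor.sense(): the state, without advancing time (a new reading comes with each control period).
- imaging.snapshot(name): name is "side" or "top" or "wrist"; returns a dict with "img" (384x512x3 uint8, blue, green, red), "fx", "fy", "cx", "cy" (pixels), "dist_coeffs" ([k1, k2, p1, p2, k3] as OpenCV has them; the pictures are not rectified), "cam_to_world" (4x4, takes a point from camera to world coordinates). Camera axes: x right, y down, z forward; pixel columns grow to the right and rows downward; lengths in m; the calibration is good to about 2 mm. A picture is of the moment at which its call begins. There is no depth.
- order.hand_in(): hands the job in, once; it reports no verdict.
The state is a dict: "time": time; "joints": joint angles; "dq": joint speeds; "tau": joint torques, N m; "tool_pos": TCP position; "tool_rot": TCP orientation; "contact_force": force on the tool from outside, world axes, zero at the start; "moment": the same for the moment, N m; "opening": finger opening in m.
Only numpy, scipy, OpenCV 4.12 (cv2) and the standard library are available. Lean on these libraries where they do the work, as an engineer would, in place of code of your own. Each camera call takes 0.05 s, during which the arm holds its last target.

## Working session

There is one attempt and no reset: what is moved stays moved. The work goes in short steps, Python scripts to look and compute and a tool call to move; the robot and the scene stay as the last step left them, time stands still between calls to the robot, and variables do not carry over. Pictures are saved under pics/ and viewed, and the job is handed in when it is done.

Besides the shell and the picture viewer there is one more tool, called after ">>>" by a JSON object that holds its "op" and its "data". carry_out: Moves the arm, as the interface text tells. Its arguments: {"type":"object","properties":{"deltas":{"type":"array","items":{"type":"array","items":{"type":"array","items":{"type":"number"}}}},"squeeze":{"type":"number"}},"required":["deltas"]}

```bash
mkdir -p pics; ls; python3 - <<'E'
from workcell import monitor, imaging, order, manip
import cv2
print(monitor.sense()); print(manip.hold_point_z, [a for a in dir(manip) if a[0]!='_'])
for n in ("side","top","wrist"):
    s=imaging.snapshot(n); cv2.imwrite(f"pics/{n}0.png",s["img"])
    print(n,s["fx"],s["fy"],s["cx"],s["cy"],s["dist_coeffs"],s["cam_to_world"])
E
```

```text
pics
{'time': 0.0, 'joints': array([-1.18099243e+00,  3.14182878e-01, -4.80856493e-02,  1.21016846e+00,
        1.36622940e-05,  1.57080378e+00]), 'dq': array([ 0.00010394,  0.0003335 , -0.00191146,  0.00247247,  0.00032391,
        0.00155064]), 'tau': array([ 6.48932401e-04, -5.39590931e+01,  3.39748478e+01,  1.92934944e-02,
        1.06681061e-04,  4.05878264e-07]), 'tool_pos': array([ 0.22779322, -0.55446467,  0.23045752]), 'tool_rot': array([-3.08053234e+00, -6.08109563e-01,  4.77825910e-04]), 'contact_force': array([ 0.28901949, -0.62408493, -0.19907296]), 'moment': array([-0.01385915, -0.00506906, -0.04146295]), 'opening': 0.08530113324492035}
0.0187 ['PlanningError', 'hold_point_z']
side 426.582893806708 426.582893806708 250.195464436116 185.83523324245715 [-0.08756819  0.          0.          0.          0.        ] [[-0.97713785 -0.10431139  0.18525862  0.41690737]
 [-0.21156245  0.56331791 -0.79869535  0.96987209]
 [-0.02104648 -0.81962923 -0.57250762  0.77743505]
 [ 0.          0.          0.          1.        ]]
top 425.22739625602554 425.22739625602554 253.99239610368346 180.2299771010998 [-0.02364835  0.          0.          0.          0.        ] [[ 0.01140012 -0.98437683  0.17570512  0.44972248]
 [-0.9995155  -0.01630745 -0.02651081  0.07599994]
 [ 0.02896193 -0.17531777 -0.98408581  1.0925711 ]
 [ 0.          0.          0.          1.        ]]
wrist 279.55682565790676 279.55682565790676 252.9259411584186 193.11112295440608 [-0.01997454  0.          0.          0.          0.        ] [[ 0.38205444 -0.87292475 -0.30337563  0.30663594]
 [-0.92413914 -0.36127742 -0.12427979 -0.52368605]
 [-0.00111586  0.32784294 -0.94473158  0.37285801]
 [ 0.          0.          0.          1.        ]]
```

View pics/side0.png

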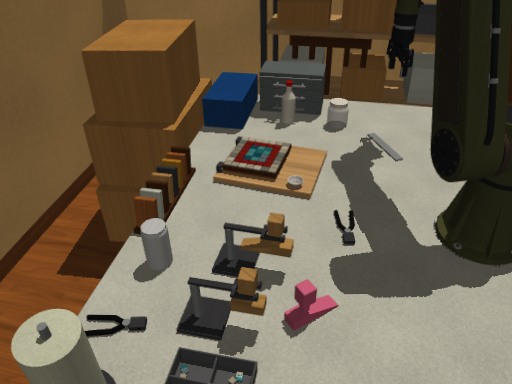

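View pics/top0.png

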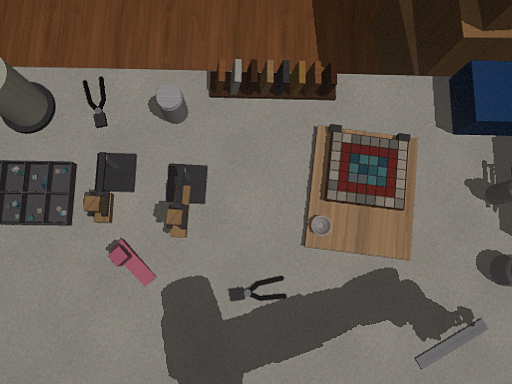

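View pics/wrist0.png

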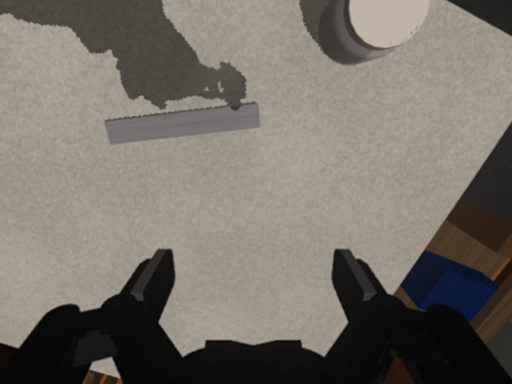

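```bash
python3 - <<'E'
import cv2,numpy as np
s=cv2.imread('pics/side0.png');t=cv2.imread('pics/top0.png')
a=cv2.resize(s[200:340,170:345],(0,0),fx=4.4,fy=4.2,interpolation=cv2.INTER_CUBIC)
b=cv2.resize(t[140:250,70:220],(0,0),fx=5.3,fy=5.3,interpolation=cv2.INTER_CUBIC)
c=cv2.resize(t[115:270,295:425],(0,0),fx=3.8,fy=3.8,interpolation=cv2.INTER_CUBIC)
d=cv2.resize(s[125:205,205:335],(0,0),fx=6,fy=6,interpolation=cv2.INTER_CUBIC)
for n,i in zip('abcd',(a,b,c,d)):
    i=np.clip(i.astype(float)*1.5,0,255).astype(np.uint8);cv2.imwrite(f'pics/c_{n}.png',i);print(i.shape)
E
```

```text
(588, 770, 3)
(583, 795, 3)
(589, 494, 3)
(480, 780, 3)
```

View pics/c_a.png

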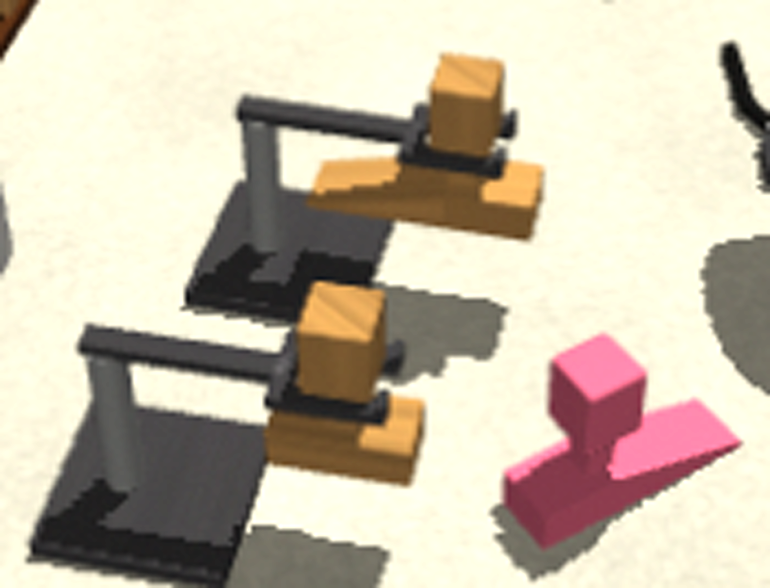

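View pics/c_b.png

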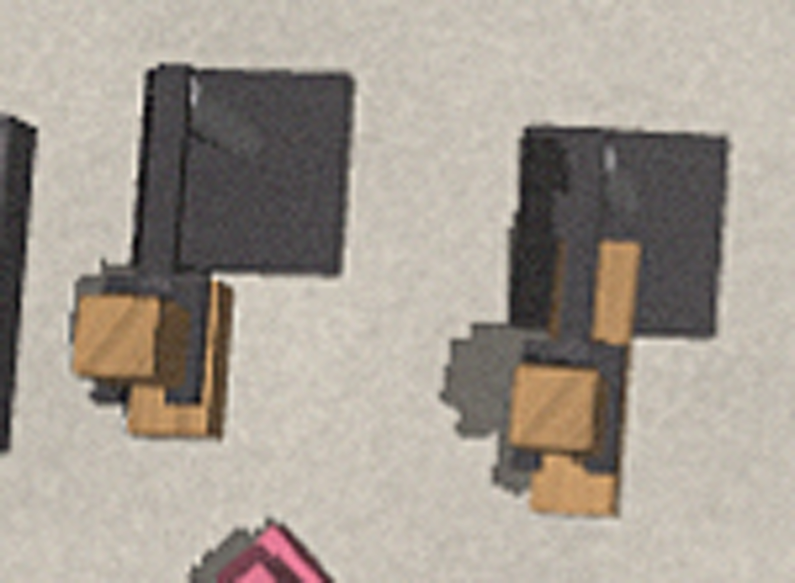

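View pics/c_c.png

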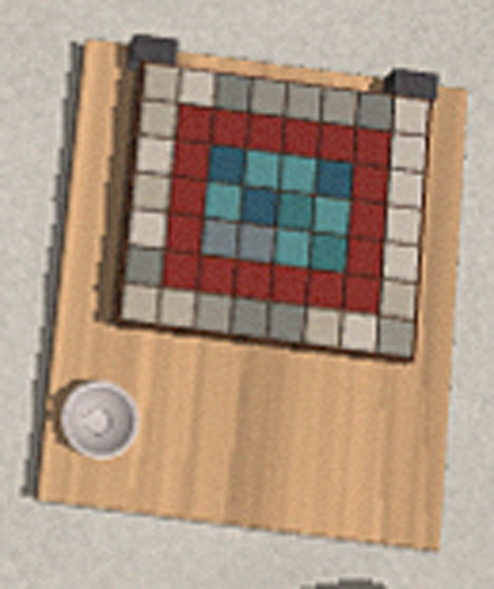

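View pics/c_d.png

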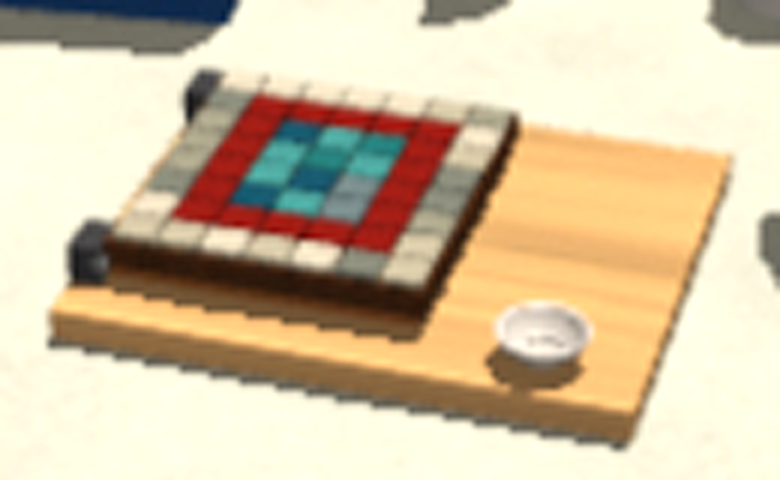

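The orange body on the hook at top-view (175,215) / side-view (268,235) tapers toward its post, so that is the wedge. The one at top (98,204) / side (248,290) is short and even, so that is the block. The pink wedge lying at top (130,260) is the decoy. Next I fit the poses.

```bash
cat > h.py <<'E'
import numpy as np, cv2
from scipy.spatial.transform import Rotation as R
from scipy.optimize import least_squares
def proj(s,P):
    T=np.linalg.inv(s["cam_to_world"]); r,_=cv2.Rodrigues(T[:3,:3])
    K=np.array([[s["fx"],0,s["cx"]],[0,s["fy"],s["cy"]],[0,0,1.]])
    return cv2.projectPoints(np.asarray(P,float).reshape(-1,3),r,T[:3,3],K,np.array(s["dist_coeffs"],float))[0].reshape(-1,2)
def place(p,L):
    c,s_=np.cos(p[2]),np.sin(p[2]); L=np.asarray(L,float)
    return np.c_[p[0]+c*L[:,0]-s_*L[:,1],p[1]+s_*L[:,0]+c*L[:,1],p[3]+L[:,2]]
def fit(obs,x0,freez=True):
    # obs: list of (snap, local pts, px)
    f=lambda q:np.concatenate([(proj(s,place([*q[:3],q[3] if freez else x0[3]],L))-px).ravel() for s,L,px in obs])
    r=least_squares(f,x0 if freez else x0[:3],loss='soft_l1'); return r.x, f(r.x).reshape(-1,2)
def un(p,off,sx,sy=None):
    sy=sy or sx; p=np.asarray(p,float); return np.c_[(p[:,0]+.5)/sx-.5+off[0],(p[:,1]+.5)/sy-.5+off[1]]
E
python3 - <<'E'
from h import *
from workcell import imaging
import pickle
S={n:imaging.snapshot(n) for n in("top","side")}; pickle.dump(S,open('s0.pkl','wb'))
np.set_printoptions(precision=4,suppress=True)
tb=un([(82,40),(467,90),(440,548),(37,498)],(295,115),3.8); Lb=[(.2,.135,.02),(.2,-.135,.02),(-.12,-.135,.02),(-.12,.135,.02)]
sb=un([(735,157),(635,413),(52,312)],(205,125),6); Lsb=[(-.12,-.135,.02),(-.12,.135,.02),(.2,.135,.02)]
for o in ([(S['top'],Lb,tb)],[(S['side'],Lsb,sb)],[(S['top'],Lb,tb),(S['side'],Lsb,sb)]):
    x,r=fit(o,[.5,-.2,0,0],False);print('board',x,np.degrees(x[2]));print(r.round(1).tolist())
h=.017
tw=un([(516,363),(603,367),(597,453),(510,447),(617,515),(530,512)],(70,140),5.3); Lt=[(h,h,.1),(h,-h,.1),(-h,-h,.1),(-h,h,.1),(-.04,-.018,.026),(-.04,.018,.026)]
sw=un([(442,53),(505,62),(498,102),(430,90),(545,165),(530,240),(322,160),(307,203)],(170,200),4.4,4.2)
Ls=[(h,-h,.1),(-h,-h,.1),(-h,h,.1),(h,h,.1),(-.04,-.018,.026),(-.04,.018,0),(.085,-.018,.004),(.085,.018,0)]
for o in ([(S['top'],Lt,tw)],[(S['side'],Ls,sw)],[(S['top'],Lt,tw),(S['side'],Ls,sw)]):
  for fz in (False,True):
    x,r=fit(o,[.45,.2,0,.064],fz);print('wedge',x,np.degrees(x[2]));print(r.round(1).tolist())
E
```

```text
board [ 0.5795 -0.2282 -0.1115] -6.391154867533352
[[0.4, -0.6], [-0.2, -0.7], [-0.0, 0.6], [-0.1, 0.6]]
board [ 0.5772 -0.2277 -0.1173] -6.7221514906391056
[[0.1, -0.3], [0.3, 0.3], [-0.5, -0.2]]
board [ 0.5787 -0.2281 -0.1122] -6.429152849210791
[[0.4, -0.4], [-0.2, -0.4], [-0.1, 1.0], [-0.2, 0.9], [-0.5, -0.5], [0.1, 0.1], [-0.8, -0.2]]
wedge [ 0.5326  0.2231 -0.0402] -2.3023100936706187
[[0.4, 0.2], [-0.4, 0.3], [-0.5, -0.4], [0.2, -0.1], [-0.3, 0.1], [0.7, -0.1]]
wedge [ 0.531   0.2198 -0.0432  0.0851] -2.476551100617947
[[0.3, -0.2], [-0.2, 0.0], [-0.4, -0.3], [-0.0, -0.1], [-0.1, 0.5], [0.5, 0.1]]
wedge [ 0.5316  0.2253 -0.0445] -2.5488601687788495
[[0.2, -0.5], [0.3, -0.6], [-1.0, -0.8], [-0.4, -0.2], [-0.0, 0.3], [0.3, 0.7], [0.5, 0.2], [-0.1, 1.0]]
wedge [ 0.5332  0.2152 -0.041   0.0551] -2.3476232462687534
[[0.2, -0.3], [0.2, -0.4], [-1.1, -0.7], [-0.3, -0.0], [-0.3, 0.1], [0.1, 0.3], [0.8, 0.2], [0.4, 0.8]]
wedge [ 0.5321  0.2237 -0.0381] -2.183882028170953
[[0.1, 0.4], [-0.7, 0.5], [-0.8, -0.2], [-0.1, 0.1], [-0.5, 0.3], [0.4, 0.1], [-0.0, -1.0], [0.2, -1.1], [-1.1, -1.3], [-0.5, -0.6], [-0.2, -0.3], [0.2, 0.1], [0.3, -0.1], [-0.2, 0.6]]
wedge [ 0.5323  0.2232 -0.0439  0.0621] -2.512829352323929
[[0.5, 0.4], [-0.4, 0.5], [-0.5, -0.1], [0.2, 0.1], [-0.3, 0.3], [0.7, -0.0], [0.0, -0.5], [0.1, -0.5], [-1.2, -0.8], [-0.5, -0.1], [-0.2, 0.2], [0.1, 0.6], [0.4, 0.2], [-0.1, 0.9]]
```

```bash
cat >> h.py <<'E'
def delta(st,pos,yaw_deg):
    y=np.radians(yaw_deg); X=np.array([np.cos(y),np.sin(y),0]);Z=np.array([0,0,-1.])
    Rt=np.c_[X,np.cross(Z,X),Z]; R0=R.from_rotvec(st['tool_rot'])
    rv=np.degrees((R0.inv()*R.from_matrix(Rt)).as_rotvec()); d=R0.inv().apply(np.asarray(pos)-st['tool_pos'])*100
    return rv.round(2),d.round(2)
def show(st):
    M=R.from_rotvec(st['tool_rot']).as_matrix()
    print('t',round(st['time'],2),'pos',st['tool_pos'].round(4),'yaw',np.degrees(np.arctan2(M[1,0],M[0,0])).round(2),'tiltZ',M[:,2].round(4),'F',st['contact_force'].round(1),'op',round(st['opening'],4),'q',st['joints'].round(2))
E
python3 - <<'E'
from h import *
from workcell import monitor
s=monitor.sense();show(s)
for y in (22.4,100): print(delta(s,[.5,-.30,.30],y))
E
```

```text
t 0.25 pos [ 0.2279 -0.5547  0.2309] yaw 22.33 tiltZ [-3.e-04  8.e-04 -1.e+00] F [ 0.3 -0.1  0.6] op 0.0853 q [-1.18  0.31 -0.05  1.21  0.    1.57]
(array([-0.05, -0.  , -0.07]), array([ 34.85, -13.23,  -6.9 ]))
(array([-4.000e-02, -3.000e-02, -7.767e+01]), array([ 34.85, -13.23,  -6.9 ]))
```

>>> {"op": "carry_out", "data": {"deltas": [[[0, 0, 0, 34.8, -13.2, -6.9, 1], [0, 0, 0, 34.8, -13.2, -6.9, 1], [0, 0, 0, 34.8, -13.2, -6.9, 1], [0, 0, 0, 34.8, -13.2, -6.9, 1], [0, 0, 0, 34.8, -13.2, -6.9, 1]]]}}

```text
time: 0.67
tool_pos: [0.3784, -0.4135, 0.2694]
tool_rot: [-3.082, -0.607, 0.0]
contact_force: [1.4, -0.1, -0.7]
opening: 0.0855
```

```bash
python3 - <<'E'
from h import *
from workcell import monitor
s=monitor.sense();show(s)
for y in (22.4,-2.4,100): print(delta(s,[.5,-.20,.30],y))
E
```

```text
t 0.67 pos [ 0.3784 -0.4135  0.2694] yaw 22.29 tiltZ [-3.e-04  7.e-04 -1.e+00] F [ 1.4 -0.1 -0.7] op 0.0855 q [-0.83  0.23 -0.07  1.27  0.    1.92]
(array([-0.05, -0.  , -0.11]), array([ 19.35, -15.15,  -3.04]))
(array([-5.000e-02,  1.000e-02,  2.469e+01]), array([ 19.35, -15.15,  -3.04]))
(array([-4.000e-02, -3.000e-02, -7.771e+01]), array([ 19.35, -15.15,  -3.04]))
```

>>> {"op": "carry_out", "data": {"deltas": [[[0, 0, -78, 19.4, -15.2, -3, 1], [0, 0, -78, 19.4, -15.2, -3, 1], [0, 0, -78, 19.4, -15.2, -3, 1], [0, 0, -78, 19.4, -15.2, -3, 1], [0, 0, -78, 19.4, -15.2, -3, 1]]]}}

```text
time: 1.08
tool_pos: [0.4804, -0.2333, 0.2948]
tool_rot: [-2.741, -1.535, -0.0]
contact_force: [1.4, -0.8, -0.2]
opening: 0.0853
```

```bash
python3 - <<'E'
from h import *
from workcell import monitor
s=monitor.sense();show(s)
for p in ([.532,.0,.30],[.532,.224,.25]): print(delta(s,p,177.6))
E
```

```text
t 1.08 pos [ 0.4804 -0.2333  0.2948] yaw 58.49 tiltZ [-0.e+00  5.e-04 -1.e+00] F [ 1.4 -0.8 -0.2] op 0.0853 q [-0.45  0.17 -0.09  1.31  0.    1.67]
(array([ 2.0000e-02, -3.0000e-02, -1.1911e+02]), array([22.59, -7.8 , -0.5 ]))
(array([ 2.0000e-02, -3.0000e-02, -1.1911e+02]), array([ 41.69, -19.5 ,   4.51]))
```

>>> {"op": "carry_out", "data": {"deltas": [[[0, 0, -119, 41.7, -19.5, 2.5, 1], [0, 0, -119, 41.7, -19.5, 2.5, 1], [0, 0, -119, 41.7, -19.5, 2.5, 1], [0, 0, -119, 41.7, -19.5, 2.5, 1], [0, 0, -119, 41.7, -19.5, 2.5, 1]]]}}

```text
time: 1.5
tool_pos: [0.5031, -0.0265, 0.2835]
tool_rot: [-2.136, -2.303, -0.001]
contact_force: [0.7, 0.2, -0.1]
opening: 0.0857
```

```bash
python3 - <<'E'
from h import *
from workcell import monitor
s=monitor.sense();show(s)
for p in ([.50,.215,.29],): print(delta(s,p,177.6))
E
```

```text
t 1.5 pos [ 0.5031 -0.0265  0.2835] yaw 94.3 tiltZ [ 1.e-04  6.e-04 -1.e+00] F [ 0.7  0.2 -0.1] op 0.0857 q [-0.05  0.12 -0.18  1.28  0.    1.44]
(array([ 3.00e-02, -2.00e-02, -8.33e+01]), array([24.11,  1.5 , -0.63]))
```

>>> {"op": "carry_out", "data": {"deltas": [[[0, 0, -83.3, 24.1, 1.5, -0.6, 1], [0, 0, -83.3, 24.1, 1.5, -0.6, 1], [0, 0, -83.3, 24.1, 1.5, -0.6, 1], [0, 0, -83.3, 24.1, 1.5, -0.6, 1], [0, 0, -83.3, 24.1, 1.5, -0.6, 1]]]}}

```text
time: 1.92
tool_pos: [0.4999, 0.1818, 0.289]
tool_rot: [-1.325, -2.849, -0.001]
contact_force: [1.2, -0.6, -0.5]
opening: 0.0855
```

```bash
python3 - <<'E'
from h import *
from workcell import monitor
s=monitor.sense();show(s)
for p in ([.50,.22,.28],): print(delta(s,p,177.6))
E
```

```text
t 1.92 pos [0.4999 0.1818 0.289 ] yaw 130.13 tiltZ [ 2.e-04  6.e-04 -1.e+00] F [ 1.2 -0.6 -0.5] op 0.0855 q [ 0.35  0.17 -0.1   1.3   0.    1.22]
(array([ 4.000e-02, -0.000e+00, -4.747e+01]), array([2.92, 2.47, 0.9 ]))
```

>>> {"op": "carry_out", "data": {"deltas": [[[0, 0, -47.5, 2.9, 2.5, 0.9, 1], [0, 0, -47.5, 2.9, 2.5, 0.9, 1], [0, 0, -47.5, 2.9, 2.5, 0.9, 1], [0, 0, -47.5, 2.9, 2.5, 0.9, 1], [0, 0, -47.5, 2.9, 2.5, 0.9, 1]]]}}

```text
time: 2.33
tool_pos: [0.5001, 0.2206, 0.2797]
tool_rot: [-0.383, -3.118, -0.0]
contact_force: [0.3, 0.1, -0.5]
opening: 0.0853
```

>>> {"op": "carry_out", "data": {"deltas": [[[0, 0, -11.7, 0, 0, 0, 1], [0, 0, -11.7, 0, 0, 0, 1], [0, 0, -11.7, 0, 0, 0, 1]]]}}

```text
time: 2.58
tool_pos: [0.5, 0.2206, 0.2795]
tool_rot: [-0.06, -3.14, -0.0]
contact_force: [-1.0, -0.2, -0.6]
opening: 0.0855
```

```bash
python3 - <<'E'
from h import *
from workcell import monitor,imaging
import pickle
s=monitor.sense();show(s)
w=imaging.snapshot('wrist');cv2.imwrite('pics/w1.png',w['img']);pickle.dump(w,open('w1.pkl','wb'))
h=.017
print(proj(w,place([.532,.224,-.042,.064],[(h,h,.1),(h,-h,.1),(-h,-h,.1),(-h,h,.1),(-.04,-.018,.026),(-.04,.018,.026)])).round(1))
E
```

```text
t 2.58 pos [0.5    0.2206 0.2795] yaw 177.82 tiltZ [-6.e-04  2.e-04 -1.e+00] F [-1.  -0.2 -0.6] op 0.0855 q [ 0.42  0.2  -0.09  1.29  0.    0.45]
[[274.7 233.2]
 [241.7 233. ]
 [241.4 202.1]
 [275.8 202.3]
 [242.8 162.5]
 [272.5 162.7]]
```

View pics/w1.png

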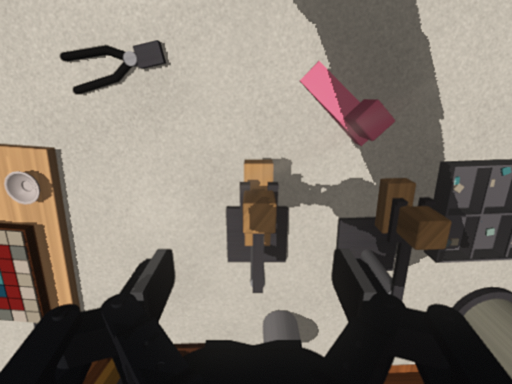

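```bash
python3 - <<'E'
from h import *
w=cv2.imread('pics/w1.png');c=cv2.resize(w[150:275,200:320],(0,0),fx=4.7,fy=4.7,interpolation=cv2.INTER_CUBIC)
c=np.clip(c*1.8,0,255).astype('uint8');cv2.imwrite('pics/w1c.png',c)
E
```

```text
(no output)
```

View pics/w1c.png

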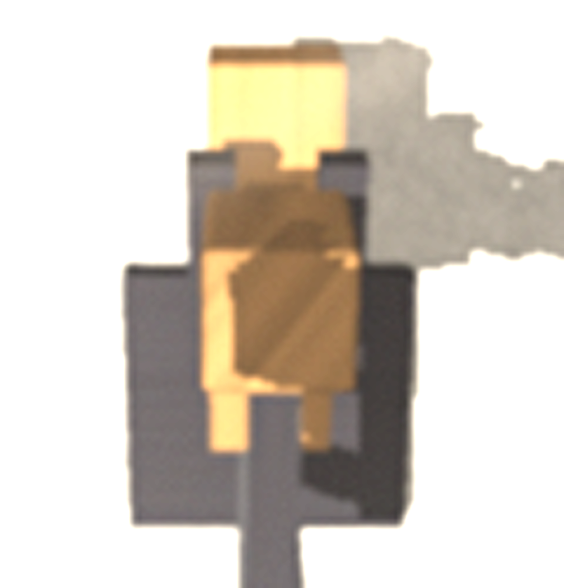

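```bash
python3 - <<'E'
from h import *
from workcell import monitor,imaging
s=monitor.sense();show(s)
for p in ([.532,.2247,.19],[.532,.2247,.1235],): print(delta(s,p,177.6))
E
```

```text
t 2.63 pos [0.5    0.2206 0.2796] yaw 177.59 tiltZ [-5.e-04  2.e-04 -1.e+00] F [-0.1 -0.1  0.6] op 0.0854 q [ 0.42  0.2  -0.09  1.29  0.    0.46]
(array([ 0.01, -0.03, -0.01]), array([-3.18,  0.54,  8.96]))
(array([ 0.01, -0.03, -0.01]), array([-3.19,  0.54, 15.61]))
```

>>> {"op": "carry_out", "data": {"deltas": [[[0, 0, 0, -3.2, 0.54, 3.0, 1], [0, 0, 0, -3.2, 0.54, 6.0, 1], [0, 0, 0, -3.2, 0.54, 9.0, 1], [0, 0, 0, -3.2, 0.54, 9.0, 1]]]}}

```text
time: 2.97
tool_pos: [0.5287, 0.223, 0.1834]
tool_rot: [-0.07, -3.131, 0.006]
contact_force: [-1.4, -1.1, -1.3]
opening: 0.0855
```

>>> {"op": "carry_out", "data": {"deltas": [[[0, 0, 0, 0, 0, 2.5, 1], [0, 0, 0, 0, 0, 5.0, 1], [0, 0, 0, 0, 0, 6.6, 1], [0, 0, 0, 0, 0, 6.6, 1], [0, 0, 0, 0, 0, 6.6, 1]]]}}

```text
time: 3.38
tool_pos: [0.528, 0.2228, 0.1183]
tool_rot: [-0.072, -3.131, 0.006]
contact_force: [0.5, 0.2, -0.0]
opening: 0.0853
```

```bash
python3 - <<'E'
from h import *
from workcell import monitor,imaging
s=monitor.sense();show(s)
for p in ([.532,.2247,.1235],): print(delta(s,p,177.6))
w=imaging.snapshot('side')['img']
cv2.imwrite('pics/s2.png',cv2.resize(w[140:320,150:350],(0,0),fx=3.3,fy=3.3))
E
```

```text
t 3.38 pos [0.528  0.2228 0.1183] yaw 177.36 tiltZ [-0.0101 -0.0038 -0.9999] F [ 0.5  0.2 -0. ] op 0.0853 q [ 0.4   0.34 -0.28  0.97  0.    0.44]
(array([-0.24, -0.57, -0.23]), array([-0.38,  0.21, -0.53]))
```

View pics/s2.png

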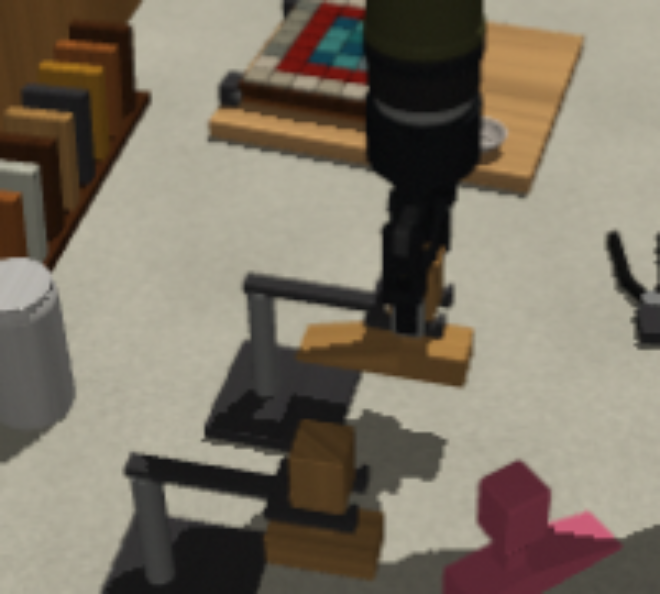

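>>> {"op": "carry_out", "data": {"deltas": [[[-0.24, -0.57, -0.23, -0.38, 0.21, -0.5, 1], [-0.24, -0.57, -0.23, -0.38, 0.21, -0.5, 1], [-0.24, -0.57, -0.23, -0.38, 0.21, -0.5, 1]]]}}

```text
time: 3.68
tool_pos: [0.5344, 0.2258, 0.1265]
tool_rot: [0.066, 3.135, 0.004]
contact_force: [-0.3, 0.0, -0.1]
opening: 0.085
```

```bash
python3 - <<'E'
from h import *
from workcell import monitor,imaging
s=monitor.sense();show(s)
for p in ([.532,.2247,.1235],): print(delta(s,p,177.6))
w=imaging.snapshot('wrist')['img']
cv2.imwrite('pics/w3.png',w)
E
```

```text
t 3.68 pos [0.5344 0.2258 0.1265] yaw 177.6 tiltZ [ 0.0057  0.0023 -1.    ] F [-0.3  0.  -0.1] op 0.085 q [ 0.4   0.33 -0.27  0.96 -0.    0.44]
(array([0.15, 0.32, 0.  ]), array([ 0.24, -0.12,  0.29]))
```

View pics/w3.png

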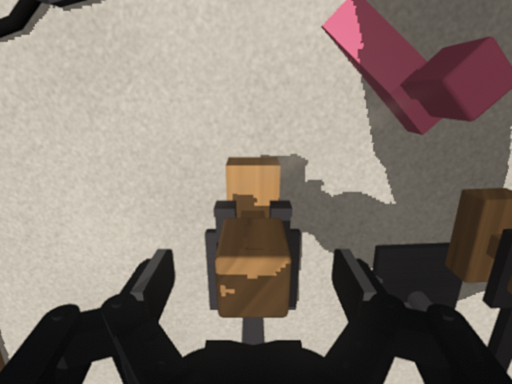

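>>> {"op": "carry_out", "data": {"deltas": [[[0.15, 0.32, 0, 0.24, -0.12, 0.2, 1], [0.15, 0.32, 0, 0.24, -0.12, 0.2, 1], [0.15, 0.32, 0, 0.24, -0.12, 0.2, 1]]]}}

```text
time: 3.98
tool_pos: [0.5312, 0.2244, 0.1237]
tool_rot: [-0.066, -3.139, 0.001]
contact_force: [0.2, 0.3, -0.2]
opening: 0.0853
```

>>> {"op": "carry_out", "data": {"deltas": [[[0, 0, 0, 0, 0, 0, 0], [0, 0, 0, 0, 0, 0, -0.5], [0, 0, 0, 0, 0, 0, -1], [0, 0, 0, 0, 0, 0, -1], [0, 0, 0, 0, 0, 0, -1]]], "squeeze": 60}}

```text
time: 4.4
tool_pos: [0.5314, 0.2245, 0.1239]
tool_rot: [-0.066, -3.14, 0.001]
contact_force: [0.7, -0.1, -0.5]
opening: 0.0335
```

```bash
python3 - <<'E'
from h import *
from workcell import monitor,imaging
s=monitor.sense();show(s)
E
```

```text
t 4.4 pos [0.5314 0.2245 0.1239] yaw 177.6 tiltZ [-1.2e-03 -4.0e-04 -1.0e+00] F [ 0.7 -0.1 -0.5] op 0.0335 q [ 0.4   0.34 -0.27  0.97  0.    0.44]
```

>>> {"op": "carry_out", "data": {"deltas": [[[0, 0, 0, 0, 0, 0, -1], [0, 0, 0, 0, 0, -0.4, -1], [0, 0, 0, 0, 0, -0.8, -1], [0, 0, 0, 0, 0, -1.15, -1], [0, 0, 0, 0, 0, -1.15, -1]]]}}

```text
time: 4.82
tool_pos: [0.532, 0.2247, 0.1364]
tool_rot: [0.066, 3.141, 0.0]
contact_force: [0.3, 0.2, -0.6]
opening: 0.0337
```

```bash
python3 - <<'E'
from h import *
from workcell import monitor,imaging
s=monitor.sense();show(s)
u=np.array([np.cos(-.042),np.sin(-.042),0]); p=np.array([.5314,.2245,.1354])
for d in (.03,.06,.10,.14): print(d,delta(s,p-d*u,177.6))
w=imaging.snapshot('side')['img']
cv2.imwrite('pics/s3.png',cv2.resize(w[140:320,150:350],(0,0),fx=3.3,fy=3.3))
E
```

```text
t 4.82 pos [0.532  0.2247 0.1364] yaw 177.6 tiltZ [ 1.e-04  1.e-04 -1.e+00] F [ 0.3  0.2 -0.6] op 0.0337 q [ 0.4   0.33 -0.25  0.99  0.    0.44]
0.03 (array([ 0.,  0., -0.]), array([ 3.06, -0.03,  0.1 ]))
0.06 (array([ 0.,  0., -0.]), array([ 6.06, -0.02,  0.1 ]))
0.1 (array([ 0.,  0., -0.]), array([10.06, -0.02,  0.1 ]))
0.14 (array([ 0.,  0., -0.]), array([14.06, -0.02,  0.1 ]))
```

View pics/s3.png

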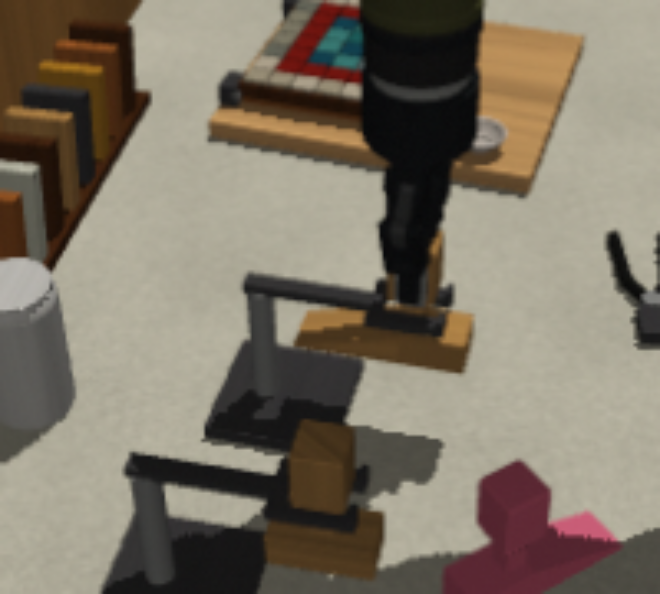

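>>> {"op": "carry_out", "data": {"deltas": [[[0, 0, 0, 1, 0, 0, -1], [0, 0, 0, 2.5, 0, 0, -1], [0, 0, 0, 4, 0, 0, -1], [0, 0, 0, 5, 0, 0, -1], [0, 0, 0, 5, 0, 0, -1]]]}}

```text
time: 5.28
tool_pos: [0.4792, 0.2266, 0.1358]
tool_rot: [-0.064, -3.139, 0.001]
contact_force: [-0.5, 0.6, -2.1]
opening: 0.0334
```

```bash
python3 - <<'E'
from h import *
from workcell import monitor,imaging
s=monitor.sense();show(s)
u=np.array([np.cos(-.042),np.sin(-.042),0]); p=np.array([.532,.2247,.1360])
for d in (.10,.14): print(d,delta(s,p-d*u,177.6))
E
```

```text
t 5.28 pos [0.4792 0.2266 0.1358] yaw 177.66 tiltZ [-2.1e-03 -5.0e-04 -1.0e+00] F [-0.5  0.6 -2.1] op 0.0334 q [ 0.44  0.24 -0.36  0.96  0.    0.48]
0.1 (array([-0.03, -0.12,  0.06]), array([ 4.72,  0.04, -0.01]))
0.14 (array([-0.03, -0.12,  0.06]), array([8.72, 0.05, 0.  ]))
```

>>> {"op": "carry_out", "data": {"deltas": [[[0, -0.1, 0, 2, 0, 0, -1], [0, -0.1, 0, 4.5, 0, 0, -1], [0, -0.1, 0, 7, 0, 0, -1], [0, -0.1, 0, 8.7, 0, 0, -1], [0, -0.1, 0, 8.7, 0, 0, -1]]]}}

```text
time: 5.7
tool_pos: [0.3892, 0.2296, 0.1358]
tool_rot: [-0.062, -3.138, 0.002]
contact_force: [-0.1, -0.1, -1.7]
opening: 0.033
```

```bash
python3 - <<'E'
from h import *
from workcell import monitor,imaging
s=monitor.sense();show(s)
for n in('side','top'):
  w=imaging.snapshot(n)['img']
  cv2.imwrite(f'pics/{n}4.png',w)
E
```

```text
t 5.7 pos [0.3892 0.2296 0.1358] yaw 177.75 tiltZ [-0.0026 -0.0012 -1.    ] F [-0.1 -0.1 -1.7] op 0.033 q [ 0.53  0.1  -0.54  0.93  0.    0.57]
```

View pics/side4.png

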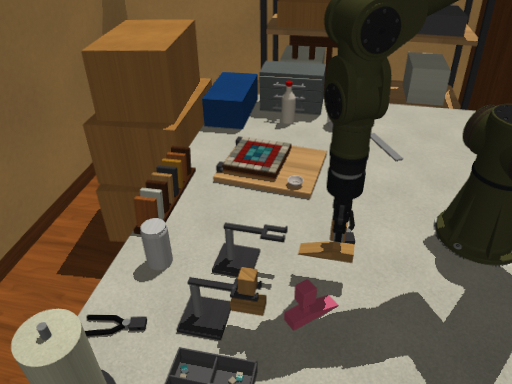

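View pics/top4.png

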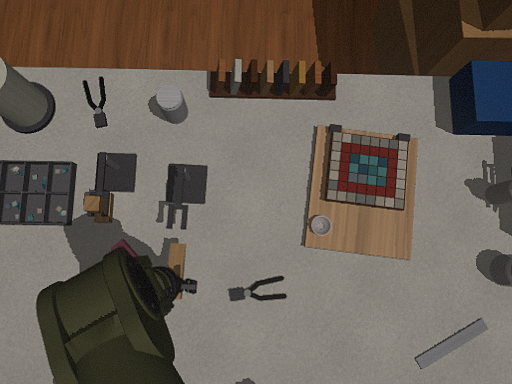

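>>> {"op": "carry_out", "data": {"deltas": [[[0, 0, 0, 0, 0, -2, -1], [0, 0, 0, 0, 0, -4, -1], [0, 0, 0, -1, 2, -6, -1], [0, 0, 0, -2, 5, -7, -1], [0, 0, 0, -3, 8, -7, -1]]]}}

```text
time: 6.22
tool_pos: [0.4292, 0.311, 0.2097]
tool_rot: [0.066, 3.135, 0.005]
contact_force: [1.3, 0.4, -0.8]
opening: 0.0338
```

```bash
python3 - <<'E'
from h import *
from workcell import monitor,imaging
s=monitor.sense();show(s)
print(delta(s,[.4813,-.2171,.20],173.57))
E
```

```text
t 6.22 pos [0.4292 0.311  0.2097] yaw 177.58 tiltZ [ 0.0064  0.0033 -1.    ] F [ 1.3  0.4 -0.8] op 0.0338 q [ 0.63  0.19 -0.26  1.12 -0.    0.67]
(array([0.21, 0.35, 4.01]), array([ -7.43, -52.55,   0.84]))
```

I had the sign of the tool's y axis wrong there: the arm went 8 cm the wrong way, but it touched nothing. Now I move to the board.

>>> {"op": "carry_out", "data": {"deltas": [[[0.2, 0.35, 0.5, 0, -3, 0.5, -1], [0.2, 0.35, 1, -1, -7, 0.5, -1], [0.2, 0.35, 1.5, -1.5, -11, 0.5, -1], [0.2, 0.35, 2, -2, -15, 0.5, -1], [0.2, 0.35, 2.5, -2.5, -19, 0.5, -1]]]}}

```text
time: 6.63
tool_pos: [0.4475, 0.1185, 0.2043]
tool_rot: [0.135, 3.137, 0.0]
contact_force: [0.7, 0.7, -1.8]
opening: 0.0334
```

```bash
python3 - <<'E'
from h import *
from workcell import monitor,imaging
s=monitor.sense();show(s)
print(delta(s,[.4813,-.2171,.20],173.57))
E
```

```text
t 6.63 pos [0.4475 0.1185 0.2043] yaw 175.08 tiltZ [ 0.0012  0.     -1.    ] F [ 0.7  0.7 -1.8] op 0.0334 q [ 0.26  0.07 -0.41  1.09 -0.    0.34]
(array([0.01, 0.07, 1.51]), array([ -6.24, -33.15,   0.43]))
```

>>> {"op": "carry_out", "data": {"deltas": [[[0, 0, 0.5, -1, -4, 0.2, -1], [0, 0, 1, -2, -8, 0.4, -1], [0, 0, 1.5, -3, -12, 0.4, -1], [0, 0, 1.5, -4, -16, 0.4, -1], [0, 0, 1.5, -5, -20, 0.4, -1]]]}}

```text
time: 7.05
tool_pos: [0.4814, -0.088, 0.2007]
tool_rot: [0.177, 3.134, -0.001]
contact_force: [0.8, 0.6, -1.5]
opening: 0.0331
```

```bash
python3 - <<'E'
from h import *
from workcell import monitor,imaging
s=monitor.sense();show(s)
print(delta(s,[.4813,-.2171,.16],173.57))
E
```

```text
t 7.05 pos [ 0.4814 -0.088   0.2007] yaw 173.53 tiltZ [ 2.9e-03 -5.0e-04 -1.0e+00] F [ 0.8  0.6 -1.5] op 0.0331 q [-0.18  0.12 -0.36  1.09  0.   -0.07]
(array([-0.01,  0.17, -0.04]), array([ -1.43, -12.83,   4.07]))
```

>>> {"op": "carry_out", "data": {"deltas": [[[0, 0.15, 0, -0.5, -4, 1, -1], [0, 0.15, 0, -1, -8, 2, -1], [0, 0.15, 0, -1.4, -11, 3, -1], [0, 0.15, 0, -1.4, -12.8, 4, -1], [0, 0.15, 0, -1.4, -12.8, 4, -1]]]}}

```text
time: 7.47
tool_pos: [0.4806, -0.2212, 0.1587]
tool_rot: [-0.186, -3.135, 0.002]
contact_force: [-0.7, 0.4, -1.8]
opening: 0.0336
```

>>> {"op": "carry_out", "data": {"deltas": [[[0, 0, 0, 0, 0, 1.5, -1], [0, 0, 0, 0, 0, 3, -1], [0, 0, 0, 0, 0, 4, -1], [0, 0, 0, 0, 0, 4, -1]]]}}

```text
time: 7.8
tool_pos: [0.4796, -0.2207, 0.1167]
tool_rot: [-0.185, -3.132, 0.0]
contact_force: [-0.9, 0.9, -1.2]
opening: 0.0334
```

```bash
python3 - <<'E'
from h import *
from workcell import monitor,imaging
import pickle
s=monitor.sense();show(s)
print(delta(s,[.4813,-.2171,.09],173.57))
S={}
for n in('side','top','wrist'):
  S[n]=imaging.snapshot(n);w=S[n]['img']
  cv2.imwrite(f'pics/{n}5.png',w)
pickle.dump(S,open('s5.pkl','wb'))
E
```

```text
t 7.8 pos [ 0.4796 -0.2207  0.1167] yaw 173.22 tiltZ [-4.4e-03  2.0e-04 -1.0e+00] F [-0.9  0.9 -1.2] op 0.0334 q [-0.43  0.26 -0.39  0.92 -0.   -0.31]
(array([-0.02, -0.25, -0.35]), array([-0.14,  0.38,  2.67]))
```

View pics/side5.png

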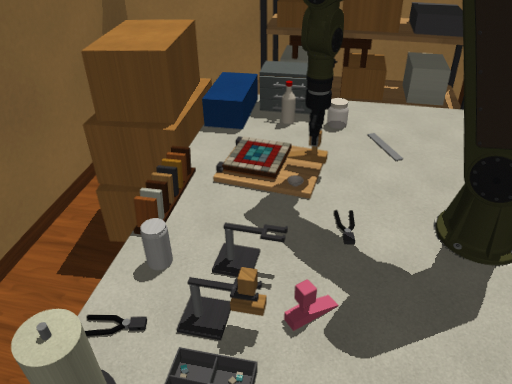

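View pics/wrist5.png

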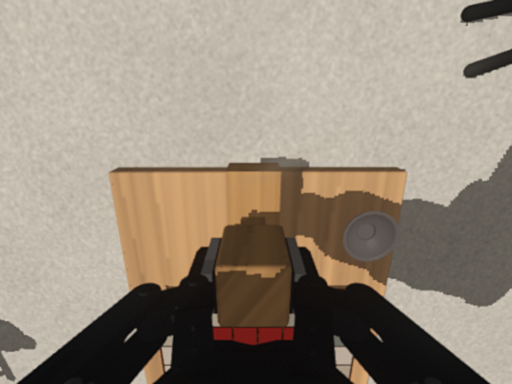

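View pics/top5.png

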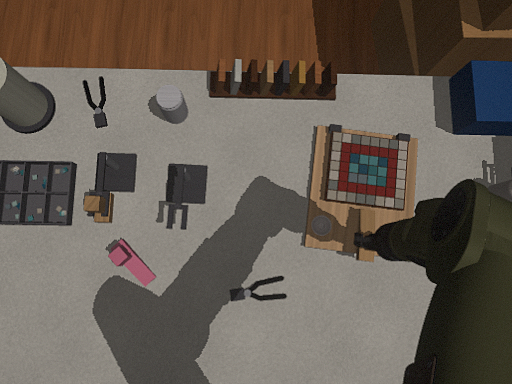

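```bash
python3 - <<'E'
from h import *
import pickle
S=pickle.load(open('s5.pkl','rb'));w=S['wrist']
B=[.5787,-.2281,-.1122,0]
print(proj(w,place(B,[(-.12,-.135,.02),(-.12,.135,.02)])).round(1))
print('wedge rear bottom/top',proj(w,place([.4796,-.2207,-.118,.0568],[(-.04,-.018,.0),(-.04,.018,.0),(-.04,-.018,.026),(-.04,.018,.026)])).round(1))
c=cv2.resize(w['img'][150:200,90:420],(0,0),fx=2.4,fy=4.8,interpolation=cv2.INTER_CUBIC)
cv2.imwrite('pics/w5c.png',np.clip(c*1.5,0,255).astype('uint8'))
E
```

```text
[[107.5 170.9]
 [409.6 170.1]]
wedge rear bottom/top [[230.4 157.4]
 [279.  157.6]
 [227.4 165.7]
 [282.4 165.8]]
```

View pics/w5c.png

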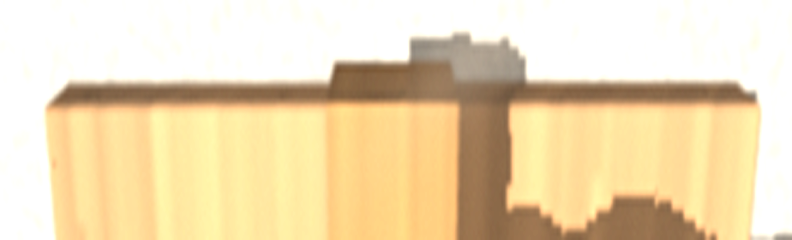

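```bash
python3 - <<'E'
from h import *
import pickle
s=cv2.imread('pics/side4.png');a=cv2.resize(s[195:275,285:375],(0,0),fx=7,fy=7,interpolation=cv2.INTER_CUBIC)
cv2.imwrite('pics/s4c.png',np.clip(a*1.4,0,255).astype('uint8'))
s=cv2.imread('pics/side5.png');a=cv2.resize(s[120:200,255:345],(0,0),fx=7,fy=7,interpolation=cv2.INTER_CUBIC)
cv2.imwrite('pics/s5c.png',np.clip(a*1.4,0,255).astype('uint8'))
S=pickle.load(open('s5.pkl','rb'))['side']
L=[(-.04,.018,.026),(-.04,.018,0),(.085,.018,.004),(.085,.018,0),(.008,.018,.026),(.085,-.018,.004)]
for p,o in (([.3892,.2296,-.0393,.0759],(285,195)),([.4796,-.2207,-.118,.0568],(255,120))):
    print(((proj(S,place(p,L))-np.array(o)+.5)*7-.5).round(0).tolist())
E
```

```text
[[484.0, 421.0], [474.0, 479.0], [95.0, 411.0], [94.0, 419.0], [334.0, 398.0], [112.0, 339.0]]
[[498.0, 260.0], [494.0, 310.0], [227.0, 260.0], [227.0, 268.0], [393.0, 244.0], [247.0, 223.0]]
```

View pics/s4c.png

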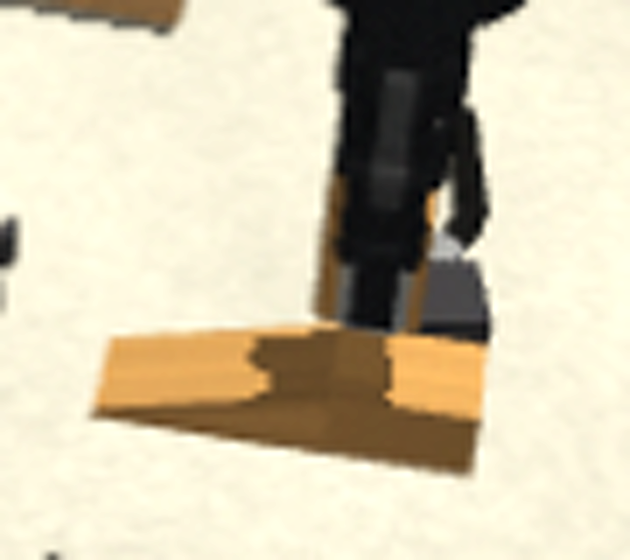

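View pics/s5c.png

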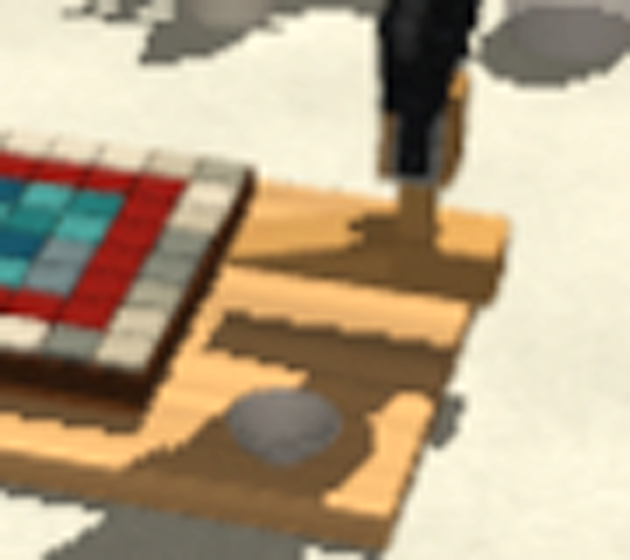

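>>> {"op": "carry_out", "data": {"deltas": [[[0, -0.25, -0.35, -0.1, 0.38, 1, -1], [0, -0.25, -0.35, -0.1, 0.38, 2, -1], [0, -0.25, -0.35, -0.1, 0.38, 2.8, -1], [0, -0.25, -0.35, -0.1, 0.38, 2.8, -1], [0, -0.25, -0.35, -0.1, 0.38, 2.8, -1]]]}}

```text
time: 8.37
tool_pos: [0.4821, -0.2174, 0.091]
tool_rot: [0.175, 3.134, -0.002]
contact_force: [-0.3, -0.1, -1.7]
opening: 0.0332
```

```bash
python3 - <<'E'
from h import *
from workcell import monitor,imaging
s=monitor.sense();show(s)
print(delta(s,[.4813,-.2171,.08],173.57))
E
```

```text
t 8.37 pos [ 0.4821 -0.2174  0.091 ] yaw 173.61 tiltZ [ 0.0024 -0.0016 -1.    ] F [-0.3 -0.1 -1.7] op 0.0332 q [-0.42  0.28 -0.43  0.86 -0.   -0.31]
(array([-0.08,  0.15,  0.04]), array([0.09, 0.02, 1.1 ]))
```

>>> {"op": "carry_out", "data": {"deltas": [[[-0.08, 0.15, 0, 0.09, 0, 0.4, -1], [-0.08, 0.15, 0, 0.09, 0, 0.7, -1], [-0.08, 0.15, 0, 0.09, 0, 0.9, -1], [-0.08, 0.15, 0, 0.09, 0, 0.9, -1]]]}}

```text
time: 8.7
tool_pos: [0.481, -0.2172, 0.0816]
tool_rot: [-0.175, -3.136, -0.0]
contact_force: [0.8, 0.1, -1.3]
opening: 0.0337
```

```bash
python3 - <<'E'
from h import *
from workcell import monitor,imaging
s=monitor.sense();show(s)
print(delta(s,[.4813,-.2171,.08],173.57))
E
```

```text
t 8.7 pos [ 0.481  -0.2172  0.0816] yaw 173.6 tiltZ [-6.e-04  2.e-04 -1.e+00] F [ 0.8  0.1 -1.3] op 0.0337 q [-0.42  0.29 -0.44  0.84 -0.   -0.31]
(array([ 0.01, -0.04,  0.03]), array([-0.03,  0.02,  0.16]))
```

>>> {"op": "carry_out", "data": {"deltas": [[[0, 0, 0, 0, 0, 0.07, -1], [0, 0, 0, 0, 0, 0.14, -1], [0, 0, 0, 0, 0, 0.14, -1]]]}}

```text
time: 8.95
tool_pos: [0.4809, -0.2172, 0.0801]
tool_rot: [-0.175, -3.136, -0.0]
contact_force: [0.6, 0.4, -0.5]
opening: 0.0333
```

>>> {"op": "carry_out", "data": {"deltas": [[[0, 0, 0, 0, 0, 0.1, -1], [0, 0, 0, 0, 0, 0.1, -1], [0, 0, 0, 0, 0, 0.1, -1]]]}}

```text
time: 9.2
tool_pos: [0.4812, -0.2173, 0.0798]
tool_rot: [-0.175, -3.137, -0.0]
contact_force: [-1.2, 1.3, 5.9]
opening: 0.0331
```

```bash
python3 - <<'E'
from h import *
from workcell import monitor,imaging
s=monitor.sense();show(s)
for n in('side','wrist'):
  cv2.imwrite(f'pics/{n}6.png',imaging.snapshot(n)['img'])
s=cv2.imread('pics/side6.png');a=cv2.resize(s[120:200,255:345],(0,0),fx=7,fy=7,interpolation=cv2.INTER_CUBIC)
cv2.imwrite('pics/s6c.png',np.clip(a*1.4,0,255).astype('uint8'))
E
```

```text
t 9.2 pos [ 0.4812 -0.2173  0.0798] yaw 173.6 tiltZ [-0.  0. -1.] F [-1.2  1.3  5.9] op 0.0331 q [-0.42  0.29 -0.44  0.84  0.   -0.31]
```

View pics/s6c.png

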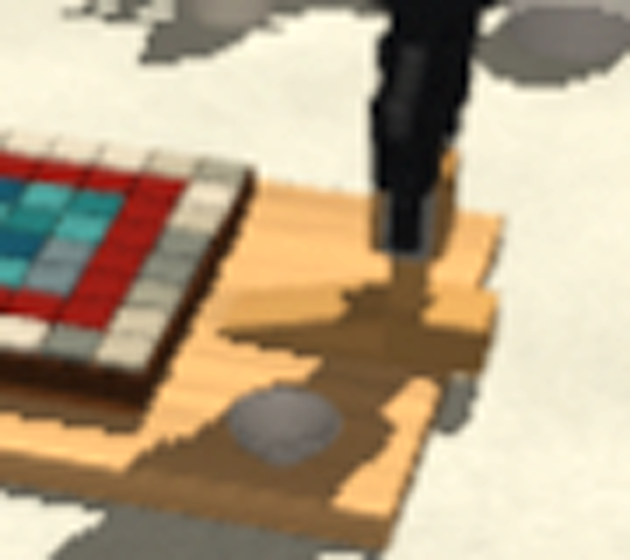

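>>> {"op": "carry_out", "data": {"deltas": [[[0, 0, 0, -0.4, 0, 0.05, -1], [0, 0, 0, -0.9, 0, 0.05, -1], [0, 0, 0, -1.5, 0, 0.05, -1], [0, 0, 0, -2, 0, 0.05, -1], [0, 0, 0, -2, 0, 0.05, -1]]]}}

```text
time: 9.72
tool_pos: [0.5015, -0.2198, 0.0798]
tool_rot: [0.175, 3.137, -0.001]
contact_force: [-1.0, -0.1, 4.6]
opening: 0.0338
```

```bash
cat >> h.py <<'E'
def loc(s,B=(.5787,-.2281,-.1122)):
    d=s['tool_pos'][:2]-np.array(B[:2]);c,n=np.cos(B[2]),np.sin(B[2]);f=s['contact_force']
    print('board-local mm',np.round([1e3*(c*d[0]+n*d[1]),1e3*(-n*d[0]+c*d[1])],2),'F local',np.round([c*f[0]+n*f[1],-n*f[0]+c*f[1],f[2]],1), 'M',s['moment'].round(2))
E
python3 - <<'E'
from h import *
from workcell import monitor,imaging
s=monitor.sense();show(s);loc(s)
cv2.imwrite('pics/wrist7.png',imaging.snapshot('wrist')['img'])
s=imaging.snapshot('side')['img'];a=cv2.resize(s[120:200,255:345],(0,0),fx=7,fy=7,interpolation=cv2.INTER_CUBIC)
cv2.imwrite('pics/s7c.png',np.clip(a*1.4,0,255).astype('uint8'))
E
```

```text
t 9.72 pos [ 0.5015 -0.2198  0.0798] yaw 173.6 tiltZ [ 1.e-04 -6.e-04 -1.e+00] F [-1.  -0.1  4.6] op 0.0338 q [-0.41  0.32 -0.4   0.85 -0.   -0.3 ]
board-local mm [-77.68  -0.44] F local [-1.  -0.2  4.6] M [ 0.03  0.44 -0.02]
```

View pics/s7c.png

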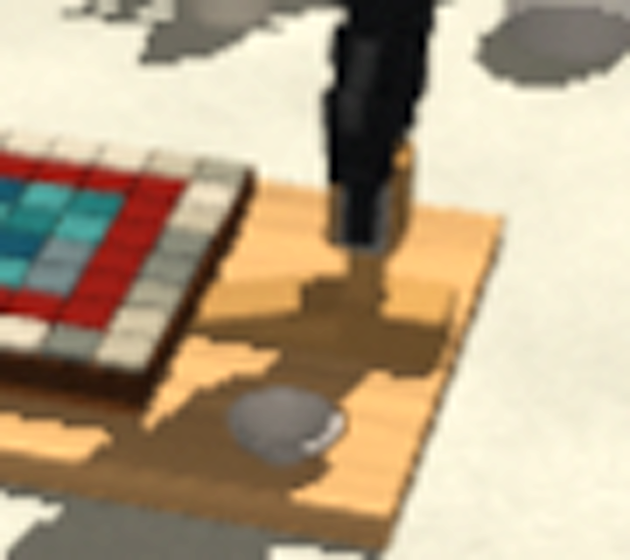

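View pics/wrist7.png

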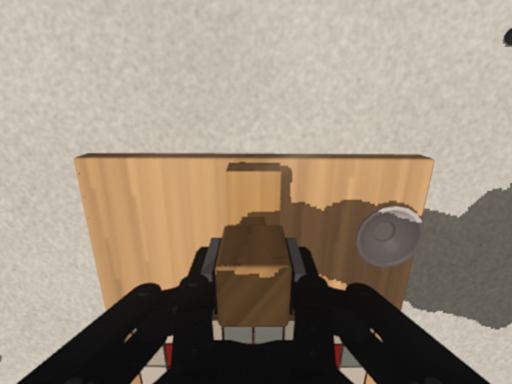

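>>> {"op": "carry_out", "data": {"deltas": [[[0, 0, 0, -0.3, 0, 0.05, -1], [0, 0, 0, -0.6, 0, 0.05, -1], [0, 0, 0, -0.9, 0, 0.05, -1], [0, 0, 0, -0.9, 0, 0.05, -1]]]}}

```text
time: 10.15
tool_pos: [0.5093, -0.2209, 0.0798]
tool_rot: [-0.176, -3.136, 0.002]
contact_force: [-5.8, -0.4, 9.2]
opening: 0.0342
```

```bash
python3 - <<'E'
from h import *
from workcell import monitor
s=monitor.sense();show(s);loc(s)
E
```

```text
t 10.15 pos [ 0.5093 -0.2209  0.0798] yaw 173.59 tiltZ [-0.0011 -0.001  -1.    ] F [-5.8 -0.4  9.2] op 0.0342 q [-0.41  0.34 -0.38  0.86 -0.   -0.3 ]
board-local mm [-69.78  -0.63] F local [-5.8 -1.   9.2] M [0.14 1.18 0.02]
```

>>> {"op": "carry_out", "data": {"deltas": [[[0, 0, 0, -0.15, 0, 0.05, -1], [0, 0, 0, -0.3, 0, 0.05, -1], [0, 0, 0, -0.3, 0, 0.05, -1]]]}}

```text
time: 10.4
tool_pos: [0.5103, -0.2211, 0.0799]
tool_rot: [-0.176, -3.133, 0.002]
contact_force: [-7.0, 0.9, 10.0]
opening: 0.0331
```

```bash
python3 - <<'E'
from h import *
from workcell import monitor
s=monitor.sense();show(s);loc(s)
E
```

```text
t 10.4 pos [ 0.5103 -0.2211  0.0799] yaw 173.56 tiltZ [-0.004 -0.001 -1.   ] F [-7.   0.9 10. ] op 0.0331 q [-0.41  0.34 -0.37  0.86 -0.   -0.3 ]
board-local mm [-68.79  -0.69] F local [-7.   0.1 10. ] M [0.2  1.21 0.01]
```

>>> {"op": "carry_out", "data": {"deltas": [[[0, 0, 0, -0.15, 0, 0.05, -1], [0, 0, 0, -0.3, 0, 0.05, -1], [0, 0, 0, -0.3, 0, 0.05, -1]]]}}

```text
time: 10.65
tool_pos: [0.5105, -0.2211, 0.08]
tool_rot: [-0.176, -3.128, 0.002]
contact_force: [-12.2, 2.1, 16.4]
opening: 0.0332
```

```bash
python3 - <<'E'
from h import *
from workcell import monitor
s=monitor.sense();show(s);loc(s)
E
```

```text
t 10.65 pos [ 0.5105 -0.2211  0.08  ] yaw 173.55 tiltZ [-8.3e-03 -8.0e-04 -1.0e+00] F [-12.2   2.1  16.4] op 0.0332 q [-0.41  0.35 -0.37  0.87 -0.   -0.29]
board-local mm [-68.54  -0.67] F local [-12.3   0.7  16.4] M [0.45 2.07 0.03]
```

```bash
python3 - <<'E'
from h import *
from workcell import monitor,imaging
s=imaging.snapshot('side')['img'];a=cv2.resize(s[120:200,230:320],(0,0),fx=7,fy=7,interpolation=cv2.INTER_CUBIC)
cv2.imwrite('pics/s8c.png',np.clip(a*1.4,0,255).astype('uint8'))
s=imaging.snapshot('top')['img'];a=cv2.resize(s[115:270,295:425],(0,0),fx=3.8,fy=3.8,interpolation=cv2.INTER_CUBIC)
cv2.imwrite('pics/t8c.png',np.clip(a*1.4,0,255).astype('uint8'))
E
```

```text
(no output)
```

View pics/s8c.png

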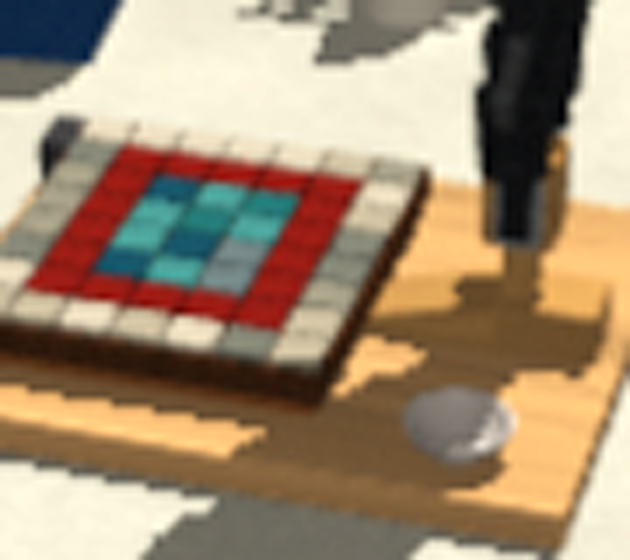

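View pics/t8c.png

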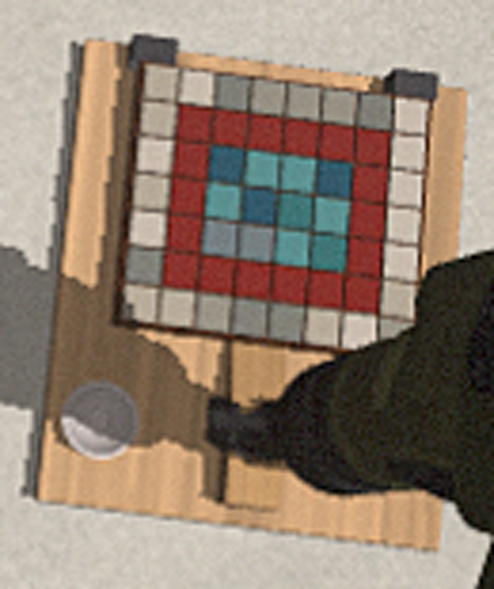

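>>> {"op": "carry_out", "data": {"deltas": [[[0, -0.4, 0, -0.3, 0, -0.05, -1], [0, -0.4, 0, -0.4, 0, -0.1, -1], [0, -0.4, 0, -0.4, 0, -0.1, -1]]]}}

```text
time: 11.0
tool_pos: [0.5137, -0.2213, 0.0803]
tool_rot: [-0.177, -3.134, 0.002]
contact_force: [-1.3, -0.1, -3.0]
opening: 0.0335
```

```bash
python3 - <<'E'
from h import *
from workcell import monitor
s=monitor.sense();show(s);loc(s);print(delta(s,s['tool_pos'],173.57)[0])
E
```

```text
t 11.0 pos [ 0.5137 -0.2213  0.0803] yaw 173.54 tiltZ [-0.0027 -0.0011 -1.    ] F [-1.3 -0.1 -3. ] op 0.0335 q [-0.41  0.35 -0.37  0.86 -0.   -0.29]
board-local mm [-65.39  -0.49] F local [-1.3 -0.3 -3. ] M [0.02 0.44 0.02]
[-0.08 -0.15 -0.03]
```

>>> {"op": "carry_out", "data": {"deltas": [[[0, -0.15, 0, -0.15, 0, 0.02, -1], [0, -0.15, 0, -0.3, 0, 0.02, -1], [0, -0.15, 0, -0.3, 0, 0.02, -1]]]}}

```text
time: 11.25
tool_pos: [0.5147, -0.2213, 0.08]
tool_rot: [-0.177, -3.133, 0.002]
contact_force: [-9.4, -0.0, 6.9]
opening: 0.0335
```

```bash
python3 - <<'E'
from h import *
from workcell import monitor
s=monitor.sense();show(s);loc(s);print(delta(s,s['tool_pos'],173.57)[0])
E
```

```text
t 11.25 pos [ 0.5147 -0.2213  0.08  ] yaw 173.53 tiltZ [-0.0038 -0.001  -1.    ] F [-9.4 -0.   6.9] op 0.0335 q [-0.4   0.35 -0.36  0.86 -0.   -0.29]
board-local mm [-64.34  -0.42] F local [-9.3 -1.1  6.9] M [ 0.23  1.8  -0.04]
[-0.08 -0.21 -0.04]
```

>>> {"op": "carry_out", "data": {"deltas": [[[0, 0, 0, -0.15, 0, 0.0, -1], [0, 0, 0, -0.3, 0, 0.0, -1], [0, 0, 0, -0.3, 0, 0.0, -1]]]}}

```text
time: 11.5
tool_pos: [0.5149, -0.2213, 0.0803]
tool_rot: [-0.177, -3.128, 0.002]
contact_force: [-13.2, 1.6, 12.5]
opening: 0.0335
```

```bash
python3 - <<'E'
from h import *
from workcell import monitor
s=monitor.sense();show(s);loc(s);print(delta(s,s['tool_pos'],173.57)[0])
E
```

```text
t 11.5 pos [ 0.5149 -0.2213  0.0803] yaw 173.51 tiltZ [-8.8e-03 -8.0e-04 -1.0e+00] F [-13.2   1.6  12.5] op 0.0335 q [-0.4   0.35 -0.36  0.87 -0.   -0.29]
board-local mm [-64.14  -0.41] F local [-13.3   0.1  12.5] M [ 0.39  2.53 -0.03]
[-0.1  -0.49 -0.06]
```

>>> {"op": "carry_out", "data": {"deltas": [[[0, -0.5, 0, -0.3, 0, -0.05, -1], [0, -0.5, 0, -0.4, 0, -0.1, -1], [0, -0.5, 0, -0.4, 0, -0.08, -1], [0, -0.5, 0, -0.4, 0, -0.06, -1]]]}}

```text
time: 11.83
tool_pos: [0.5182, -0.2215, 0.0801]
tool_rot: [-0.177, -3.135, 0.002]
contact_force: [-4.6, 0.9, -0.7]
opening: 0.0332
```

```bash
python3 - <<'E'
from h import *
from workcell import monitor
s=monitor.sense();show(s);loc(s);print(delta(s,s['tool_pos'],173.57)[0])
E
```

```text
t 11.83 pos [ 0.5182 -0.2215  0.0801] yaw 173.52 tiltZ [-0.0018 -0.0012 -1.    ] F [-4.6  0.9 -0.7] op 0.0332 q [-0.4   0.35 -0.36  0.86 -0.   -0.29]
board-local mm [-60.86  -0.2 ] F local [-4.6  0.4 -0.7] M [0.14 1.23 0.03]
[-0.08 -0.09 -0.05]
```

>>> {"op": "carry_out", "data": {"deltas": [[[0, -0.3, 0, -0.2, 0, -0.05, -1], [0, -0.3, 0, -0.3, 0, -0.08, -1], [0, -0.3, 0, -0.4, 0, -0.06, -1], [0, -0.3, 0, -0.4, 0, -0.06, -1]]]}}

```text
time: 12.17
tool_pos: [0.5224, -0.2218, 0.0805]
tool_rot: [0.177, 3.133, -0.002]
contact_force: [-2.7, -0.2, -4.0]
opening: 0.0335
```

```bash
python3 - <<'E'
from h import *
from workcell import monitor,imaging
s=monitor.sense();show(s);loc(s);print(delta(s,s['tool_pos'],173.57)[0])
s=imaging.snapshot('side')['img'];cv2.imwrite('pics/side9.png',s);a=cv2.resize(s[120:200,230:320],(0,0),fx=7,fy=7,interpolation=cv2.INTER_CUBIC)
cv2.imwrite('pics/s9c.png',np.clip(a*1.4,0,255).astype('uint8'))
E
```

```text
t 12.17 pos [ 0.5224 -0.2218  0.0805] yaw 173.53 tiltZ [ 0.0034 -0.0015 -1.    ] F [-2.7 -0.2 -4. ] op 0.0335 q [-0.4   0.35 -0.35  0.86 -0.   -0.29]
board-local mm [-56.63  -0.08] F local [-2.7 -0.5 -4. ] M [0.13 0.88 0.  ]
[-0.07  0.2  -0.04]
```

View pics/s9c.png

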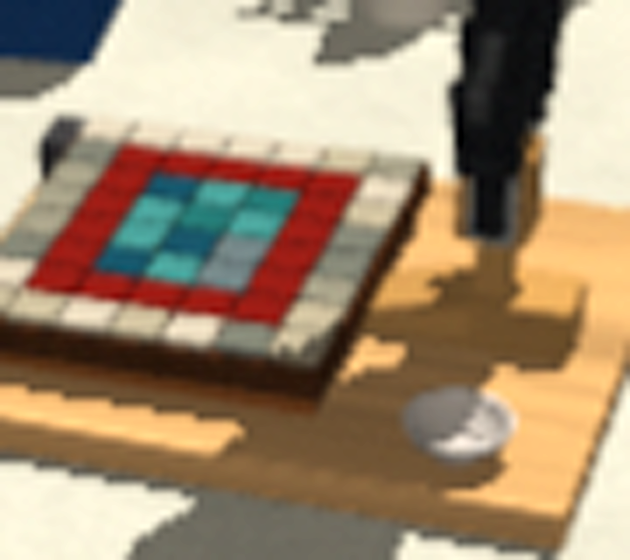

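```bash
cat > ang.py <<'E'
from h import *
import pickle
from workcell import imaging
def ang(tag):
    S0=pickle.load(open('s0.pkl','rb'))['side']; s1=imaging.snapshot('side')
    g0=cv2.cvtColor(S0['img'],cv2.COLOR_BGR2GRAY);g1=cv2.cvtColor(s1['img'],cv2.COLOR_BGR2GRAY)
    B=[.5787,-.2281,-.1122,0]
    L=np.array([(x,y,.05) for x in np.linspace(0.005,.175,9) for y in np.linspace(-.095,.095,9)])
    def rot(L,t):
        d=L-[.18,0,.03];c,s=np.cos(t),np.sin(t); return np.c_[.18+c*d[:,0]+s*d[:,2],d[:,1],.03-s*d[:,0]+c*d[:,2]]
    p0=proj(S0,place(B,L)).astype(np.float32)
    p1,st,e=cv2.calcOpticalFlowPyrLK(g0,g1,p0.reshape(-1,1,2),None,winSize=(9,9),maxLevel=1)
    fl=p1.reshape(-1,2)-p0
    per=(proj(S0,place(B,rot(L,.02)))-p0)/.02
    ok=(st.ravel()==1)&(e.ravel()<12)&(np.abs(fl).max(1)<4)
    r=least_squares(lambda t:((per*t[0]-fl)[ok]).ravel(),[0.],loss='soft_l1',f_scale=.15)
    back=ok&(L[:,0]>.14)
    print(tag,'theta',r.x[0].round(4),'rise mm',(180*np.sin(r.x[0])).round(2),'n',ok.sum(),'flow near hinge',np.median(fl[back],0).round(2),'front',np.median(fl[ok&(L[:,0]<.05)],0).round(2),'pred/5mm front',(per[0]*.0278).round(2))
    cv2.imwrite(f'pics/side_{tag}.png',s1['img'])
if __name__=='__main__':
    import sys; ang(sys.argv[1])
E
python3 ang.py a1
```

```text
a1 theta 0.0163 rise mm 2.94 n 78 flow near hinge [ 0.04 -0.07] front [-0.05 -0.63] pred/5mm front [-0.13 -1.25]
```

>>> {"op": "carry_out", "data": {"deltas": [[[0, 0.1, 0, -0.2, 0, 0.03, -1], [0, 0.1, 0, -0.3, 0, 0.0, -1], [0, 0, 0, -0.4, 0, 0.0, -1], [0, 0, 0, -0.4, 0, 0.0, -1]]]}}

```text
time: 12.6
tool_pos: [0.5268, -0.2224, 0.0807]
tool_rot: [0.177, 3.132, -0.002]
contact_force: [-2.4, 0.3, -4.2]
opening: 0.0333
```

```bash
python3 - <<'E'
from h import *
from workcell import monitor
s=monitor.sense();show(s);loc(s);print(delta(s,s['tool_pos'],173.57)[0])
E
python3 ang.py a2
```

```text
t 12.6 pos [ 0.5268 -0.2224  0.0807] yaw 173.53 tiltZ [ 0.0041 -0.0017 -1.    ] F [-2.4  0.3 -4.2] op 0.0333 q [-0.4   0.36 -0.34  0.86  0.   -0.29]
board-local mm [-52.26  -0.13] F local [-2.4  0.  -4.2] M [ 0.18  0.74 -0.01]
[-0.07  0.24 -0.04]
a2 theta 0.0247 rise mm 4.44 n 75 flow near hinge [-0.01 -0.14] front [-0.13 -0.9 ] pred/5mm front [-0.13 -1.25]
```

>>> {"op": "carry_out", "data": {"deltas": [[[0, 0.2, 0, 0, 0, 0.05, -1], [0, 0.2, 0, 0, 0, 0.1, -1], [0, 0.2, 0, -0.1, 0, 0.1, -1], [0, 0.2, 0, -0.2, 0, 0.1, -1]]]}}

```text
time: 12.98
tool_pos: [0.5276, -0.2225, 0.0799]
tool_rot: [-0.177, -3.135, 0.002]
contact_force: [-8.1, 1.1, 1.1]
opening: 0.0335
```

```bash
python3 - <<'E'
from h import *
from workcell import monitor
s=monitor.sense();show(s);loc(s);print(delta(s,s['tool_pos'],173.57)[0])
E
python3 ang.py a3
```

```text
t 12.98 pos [ 0.5276 -0.2225  0.0799] yaw 173.52 tiltZ [-0.0012 -0.0013 -1.    ] F [-8.1  1.1  1.1] op 0.0335 q [-0.4   0.37 -0.33  0.87 -0.   -0.29]
board-local mm [-51.41  -0.19] F local [-8.2  0.2  1.1] M [0.22 1.49 0.  ]
[-0.08 -0.06 -0.05]
a3 theta 0.0196 rise mm 3.54 n 74 flow near hinge [ 0.03 -0.07] front [-0.08 -0.77] pred/5mm front [-0.13 -1.25]
```

>>> {"op": "carry_out", "data": {"deltas": [[[0, -0.1, 0, -0.2, 0, -0.03, -1], [0, -0.1, 0, -0.35, 0, -0.05, -1], [0, -0.1, 0, -0.45, 0, -0.04, -1], [0, -0.1, 0, -0.45, 0, -0.04, -1]]]}}

```text
time: 13.37
tool_pos: [0.5329, -0.2232, 0.0803]
tool_rot: [0.177, 3.135, -0.002]
contact_force: [-2.0, 0.4, -3.9]
opening: 0.0332
```

```bash
python3 - <<'E'
from h import *
from workcell import monitor
s=monitor.sense();show(s);loc(s);print(delta(s,s['tool_pos'],173.57)[0])
E
python3 ang.py a4
```

```text
t 13.37 pos [ 0.5329 -0.2232  0.0803] yaw 173.53 tiltZ [ 0.0016 -0.0016 -1.    ] F [-2.   0.4 -3.9] op 0.0332 q [-0.4   0.37 -0.32  0.87 -0.   -0.28]
board-local mm [-46.03  -0.24] F local [-2.   0.2 -3.9] M [ 0.09  0.72 -0.06]
[-0.08  0.1  -0.04]
a4 theta 0.0306 rise mm 5.51 n 72 flow near hinge [-0.06 -0.14] front [-0.24 -1.15] pred/5mm front [-0.13 -1.25]
```

>>> {"op": "carry_out", "data": {"deltas": [[[0, 0.1, 0, 0, 0, 0.04, -1], [0, 0.1, 0, 0, 0, 0.06, -1], [0, 0.1, 0, 0, 0, 0.06, -1], [0, 0.1, 0, 0, 0, 0.06, -1]]]}}

```text
time: 13.75
tool_pos: [0.533, -0.2232, 0.0799]
tool_rot: [0.177, 3.136, -0.002]
contact_force: [-3.1, 0.8, -1.6]
opening: 0.0333
```

```bash
python3 - <<'E'
from h import *
from workcell import monitor,imaging
s=monitor.sense();show(s);loc(s);print(delta(s,s['tool_pos'],173.57)[0])
E
python3 ang.py a5; python3 - <<'E'
from h import *
from workcell import imaging
s=cv2.imread('pics/side_a5.png');a=cv2.resize(s[120:200,215:315],(0,0),fx=7,fy=7,interpolation=cv2.INTER_CUBIC)
cv2.imwrite('pics/s10c.png',np.clip(a*1.5,0,255).astype('uint8'))
t=imaging.snapshot('top')['img'];cv2.imwrite('pics/top10.png',t)
cv2.imwrite('pics/wrist10.png',imaging.snapshot('wrist')['img'])
E
```

```text
t 13.75 pos [ 0.533  -0.2232  0.0799] yaw 173.53 tiltZ [ 2.0e-04 -1.6e-03 -1.0e+00] F [-3.1  0.8 -1.6] op 0.0333 q [-0.4   0.38 -0.32  0.87 -0.   -0.28]
board-local mm [-45.92  -0.26] F local [-3.2  0.4 -1.6] M [ 0.16  0.93 -0.  ]
[-0.09  0.02 -0.04]
a5 theta 0.0282 rise mm 5.08 n 72 flow near hinge [-0.06 -0.14] front [-0.12 -1.04] pred/5mm front [-0.13 -1.25]
```

View pics/s10c.png

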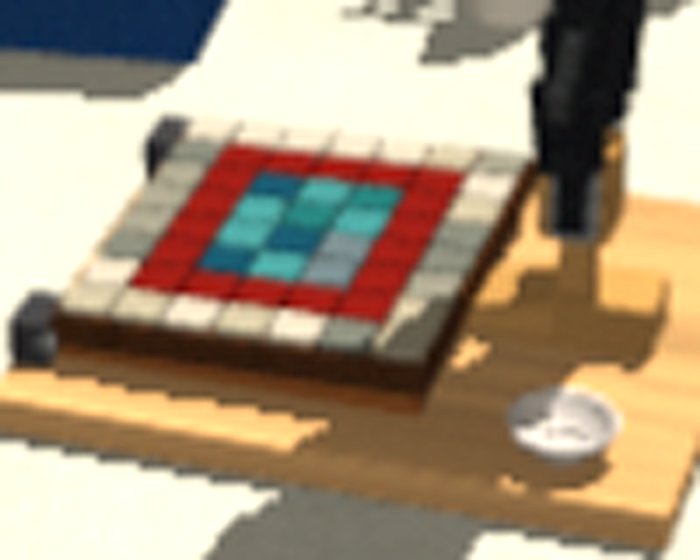

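View pics/wrist10.png

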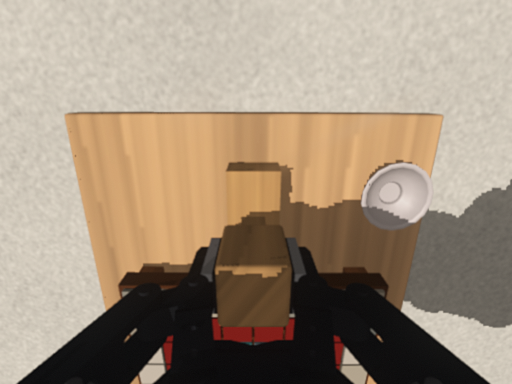

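View pics/top10.png

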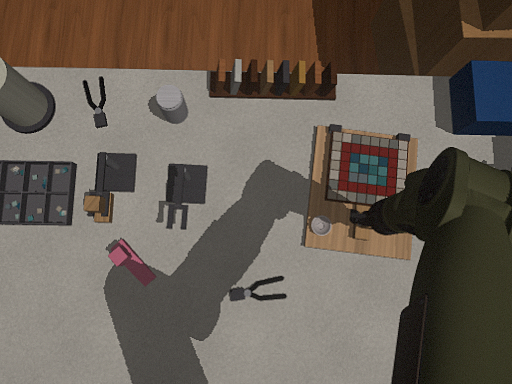

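>>> {"op": "carry_out", "data": {"deltas": [[[0, 0, 0, 0, 0, 0.04, -1], [0, 0, 0, 0, 0, 0.04, -1], [0, 0, 0, 0, 0, 0.04, -1], [0, 0, 0, 0, 0, 0.04, -1], [0, 0, 0, 0, 0, 0.04, -1]]]}}

```text
time: 14.32
tool_pos: [0.533, -0.2232, 0.0798]
tool_rot: [0.177, 3.136, -0.003]
contact_force: [-5.3, 0.8, 3.6]
opening: 0.0333
```

```bash
python3 - <<'E'
from h import *
from workcell import monitor,imaging
s=monitor.sense();show(s);loc(s)
E
for i in 1 2 3; do python3 ang.py b$i; done
python3 - <<'E'
from h import *
from workcell import monitor
s=monitor.sense();show(s);loc(s)
E
```

```text
t 14.32 pos [ 0.533  -0.2232  0.0798] yaw 173.53 tiltZ [ 3.0e-04 -1.6e-03 -1.0e+00] F [-5.3  0.8  3.6] op 0.0333 q [-0.4   0.37 -0.32  0.87 -0.   -0.28]
board-local mm [-45.97  -0.24] F local [-5.3  0.2  3.6] M [0.38 1.23 0.  ]
b1 theta 0.0282 rise mm 5.08 n 72 flow near hinge [-0.06 -0.15] front [-0.13 -1.05] pred/5mm front [-0.13 -1.25]
b2 theta 0.0282 rise mm 5.07 n 72 flow near hinge [-0.06 -0.15] front [-0.12 -1.05] pred/5mm front [-0.13 -1.25]
b3 theta 0.0282 rise mm 5.08 n 72 flow near hinge [-0.05 -0.15] front [-0.12 -1.04] pred/5mm front [-0.13 -1.25]
t 14.47 pos [ 0.533  -0.2232  0.0798] yaw 173.53 tiltZ [ 4.0e-04 -1.6e-03 -1.0e+00] F [-5.6  0.8  2.6] op 0.0334 q [-0.4   0.37 -0.32  0.87 -0.   -0.28]
board-local mm [-45.93  -0.27] F local [-5.6  0.1  2.6] M [ 0.29  1.22 -0.06]
```

The wedge is flat on the board and the panel's rise is steady at about 5.1 mm, so I hand in.

```bash
python3 -c "
from workcell import order
print(order.hand_in())"
```

```text
the job is handed in; nothing more can be done
None
```

The panel's front edge is now about 5 mm clear of its rests, held up by the wedge, and I handed the job in at 14.5 s of arm time. I lifted the orange wedge about 12 mm, drew it back 14 cm out of its fork and laid it flat on the board. Then I pushed it thin end first under the middle of the front edge, about 0.3 mm off centre.

**Last checks:**
- **Panel rise:** three pictures in a row from the side camera gave 5.1 mm (0.028 rad), holding steady. The wedge's shape and position suggest between 5 and 6 mm, depending on where exactly the head sits in the jaws.
- **Wedge:** it is still gripped and pressed lightly on the board, with 2.6 N down and about 5.6 N along the push.
- **Everything else:** the block, the pink wedge and the saucer look untouched in the last pictures.

**What went less cleanly:**
- On the way to the board I first moved 8 cm the wrong way sideways; the force readings showed no contact.
- While pushing, pressing down too hard made friction, with up to 13 N along the push and 16 N down.
- Twice the wedge was briefly about 0.5 mm off the board with the gripper taking some of the panel's weight. I lowered it both times.
- The wrist camera put the wedge about 3.5 mm further forward than the arm's own position did, which explains most of the spread in the rise figures above.

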